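Bring the letter scale up to weight with brass tokens

ROBOT

A 6-joint arm with a two-finger parallel gripper is mounted at the origin on the work surface. World frame = base frame: x ahead of the robot, y to its left, z up, the work surface at z = 0. Lengths are in mm, angles in rad, forces in N, time in s.
With the tool pointing down it reaches from about 325 to 925 mm from the base axis. Payload 3.1 kg.
Tool frame: the origin (TCP) lies on the centre line of the jaws, within the pads' length; the fingertips stand 17 mm ahead of it and the grasp point (between the pads) lies 2 mm behind it (ctrl.nose_length is the distance from the TCP to the fingertips, in mm); z points along the fingers, y is the direction in which the jaws open and shut (so a half turn about z gives the same grasp; the last joint's range is limited). The gripper opens to 85 mm and grips with 20 to 120 N. Pads are 22 mm wide; open, the fingers measure 114 mm over their backs; the gripper's body (76 mm by 85 mm) begins 54 mm behind the grasp point. The pads swing forward as they close: fully open they stand 13 mm farther back than shut.
Start: joints at [1.009, 0.217, 1.613, -0, 1.311, -0.112], TCP at [271.725, 562.854, 248.3] pointing down, gripper open.
Joint ranges: [-2.75, 2.75], [-0.78, 2.1], [0.31, 2.55], [-1.13, 4.27], [0.13, 2.63], [-2.58, 2.58]. Speed limits (rad/s): [2.79, 2.79, 3.14, 3.14, 3.14, 3.14].

INTERFACE

Orientations are given as a unit quaternion [w, x, y, z].
In Python, from rig import ctrl, fingers, kinematics, status, cams, close_job gives the robot as it stands. Calls block until the motion is done:
- ctrl.move_ptp(position, orientation): joint-space move of the TCP to a pose.
- ctrl.move_l(position, rotation=None, feed=150): straight line of the TCP; rotation=None keeps the orientation; feed is the mean speed in mm/s.
- ctrl.move_joints(angles): joint-space move.
- fingers.let_go() and fingers.grab(): open the fingers fully, or close them until they stop; the grip force is fixed at half the most.
- ctrl.pause(seconds).
- kinematics.ik(position, orientation): joint angles nearest the present ones, or None.
- status.sense(): the state.
- cams.get_image(name): name is "scene" or "top" or "wrist"; returns (picture, depth): 420x560x3 uint8, red, green, blue; 420x560 float32, mm along the optical axis (not along the pixel's ray), 0 where there is no reading.
- cams.camera_params(name): a dict with "vfov" (degrees; the focal length in pixels is half the picture's height over the tangent of half this angle, whatever the lens; pixels are square), "cx", "cy" (the principal point, pixels), "R" (3x3) and "t" (3): a world point X has camera coordinates R X + t; the wrist camera has in their place "T_tool_cam" (4x4, takes a point from camera to tool coordinates, whose origin is the TCP and whose axes are the flange's). Camera axes: x right, y down, z forward; pixel columns grow to the right and rows downward; lengths in mm; the calibration is good to about 2 mm. A picture is of the moment at which its call begins: read the wrist's pose just before it. camera_params takes no time and is no camera call.
A pose or a line that the arm cannot do raises ctrl.PlanningError and nothing moves.
- close_job(): hands the job in, once; it reports no verdict.
The state is a dict: "t": time; "joint_pos": joint angles; "dq": joint speeds; "effort": joint torques, N m; "eef_pos": TCP position; "orientation": TCP orientation; "force": force on the tool from outside, world axes, zero at the start; "ft_torque": the same for the moment, N m; "finger_gap": finger opening in mm.
Only numpy, scipy, OpenCV 4.12 (cv2) and the standard library are available. Lean on these libraries where they do the work, as an engineer would, in place of code of your own. Each camera call takes 0.05 s, during which the arm holds its last target. There are 200 camera calls.

TASK

Add brass tokens to the scale pan, one at a time, until the needle comes to rest in the green band. Slide each token out of its groove, never lifting it, by pressing on its top with closed fingers at about 11 N (never over 18 N) and drawing it over the lip, so that it slips down the ramp to lie flat on the pan; any token you do not need stays in its groove. Keep off the pan and the carton, and leave the mug, stapler and glue pot where they are.

Things in the scene. Friction and masses are not known exactly. Their poses are not given: they have to be found in the camera images.
- station: Fixed weighing station: grey board 400 x 190 mm carrying a blue token rack, ramp, letter scale and dial. Origin on the table, under the lip where the four grooves end and the ramp begins; x is the sliding direction (rack to pan), y across the grooves, z up. Four grooves 44 mm apart; the tokens lie at y = -68, -24, 20 and 64 mm.
- lip (a point): Middle of the lip, on the groove floor, 85 mm above the table. The polished groove floors are level, from a 15 mm high rear wall 68 mm behind the lip up to the lip. Grooves 40 mm wide, walls 6.5 mm high, 3.5 mm thick. In each an orange spring cheek (up to 10 mm before the lip) presses on the token's side and resists sliding with a steady drag.
- ramp_foot (a point): Middle of the ramp's lower edge, on its upper face: 35 mm beyond the lip, 20 mm lower. The slippery ramp (30 degrees, same walls) starts at the lip. A token whose centre is pushed past the lip tips and slides down to the pan by itself.
- token_a_base (a point): One of four 90 g brass tokens, 36 mm across, flat in a groove, centre 34 to 46 mm behind the lip. Point: centre of its underside. Thickness 8.5 to 14.5 mm, differing and unknown: find its top by touch. Its black rubber face, 30 mm across, gives 1 mm at 12 N (hard after 1.5 mm). Under a fingertip pressed on with 9 N or more it slides along; with much less the finger slips.
- token_b_base (a point): Another of the four tokens, as token_a. Point: centre of its underside.
- token_c_base (a point): Another of the four tokens, as token_a. Point: centre of its underside.
- token_d_base (a point): Another of the four tokens, as token_a. Point: centre of its underside.
- landing (a point): Point on the upper face of the steel scale pan, middle of the free strip where tokens land: the strip is 85 mm along the station's x, 190 mm across, between the foot of the ramp and an 18 mm fence. Axes as the station's. The pan hangs on a spring and sinks 3.5 mm for each token.
- carton_centre (a point): Centre of a small cardboard carton, 66 x 130 x 50 mm, of unknown weight (245 to 355 g), standing on the pan behind the fence.
- dial_face (a point): Centre of the white round dial (124 mm across) beyond the pan, its face tilted towards the far side; black needle, green band, then red.
- needle (a joint): Needle angle, rad, growing clockwise seen from above with the load on the pan, 0.53 rad per token. The green band is 1.00 to 1.70; red begins at 1.70. It starts between -0.35 and 0.35, so that two or three tokens are needed. It settles within a second after a token lands.
- mug: White mug, 76 mm across, 85 mm high, beside the station. Origin under its centre.
- stapler: Red and black stapler, 130 x 34 x 46 mm, beside the station. Origin under its centre.
- glue: White glue pot, 40 mm across, 85 mm high, with an orange cap, beside the station. Origin under its centre.
There are look-alikes about, which are no part of the job. Leave any brown look-alike of the part that bears token_c_base alone.

How it is judged (in metres and radians):
On the way, in this order (a step that is already met when the one before it is completed fails the run):
1. the first token lies on the pan, the needle still short of the green band (((x of token_a_base in the frame of landing between -0.04 and 0.04 m and z of token_a_base in the frame of landing between -0.004 and 0.004 m) or (x of token_b_base in the frame of landing between -0.04 and 0.04 m and z of token_b_base in the frame of landing between -0.004 and 0.004 m) or (x of token_c_base in the frame of landing between -0.04 and 0.04 m and z of token_c_base in the frame of landing between -0.004 and 0.004 m) or (x of token_d_base in the frame of landing between -0.04 and 0.04 m and z of token_d_base in the frame of landing between -0.004 and 0.004 m)) and value of joint needle between 0.05 and 1 rad), for 0.1 s.
2. the needle stands in the green band (value of joint needle between 1 and 1.7 rad), for 0.2 s.
At the end, for the whole second after the job is handed in: The needle rests in the green band (1.00 to 1.70 rad); every token either lies flat on the pan between ramp and fence (underside within 4 mm of the pan face) or is still in its groove with its centre at least 25 mm behind the lip, all at rest; the carton stands on the pan behind the fence (all of step 2 and ((x of token_a_base in the frame of landing between -0.04 and 0.04 m and z of token_a_base in the frame of landing between -0.004 and 0.004 m) or (x of token_a_base in the frame of station below -0.025 m and z of token_a_base in the frame of station above 0.08 m)) and ((x of token_b_base in the frame of landing between -0.04 and 0.04 m and z of token_b_base in the frame of landing between -0.004 and 0.004 m) or (x of token_b_base in the frame of station below -0.025 m and z of token_b_base in the frame of station above 0.08 m)) and ((x of token_c_base in the frame of landing between -0.04 and 0.04 m and z of token_c_base in the frame of landing between -0.004 and 0.004 m) or (x of token_c_base in the frame of station below -0.025 m and z of token_c_base in the frame of station above 0.08 m)) and ((x of token_d_base in the frame of landing between -0.04 and 0.04 m and z of token_d_base in the frame of landing between -0.004 and 0.004 m) or (x of token_d_base in the frame of station below -0.025 m and z of token_d_base in the frame of station above 0.08 m)) and linear speed of each of token_a, token_b, token_c, token_d below 0.01 m/s and x of carton_centre in the frame of landing between 0.06 and 0.1 m and z of carton_centre in the frame of landing between 0.02 and 0.03 m); the robot touches nothing.
It fails at once if a token is pressed with more than 18 N (contact force between the fingers and token_a above 18 N or contact force between the fingers and token_b above 18 N or contact force between the fingers and token_c above 18 N or contact force between the fingers and token_d above 18 N).
It fails at once if a token is lifted (its underside more than 12 mm above the groove floor) (z of any of token_a_base, token_b_base, token_c_base, token_d_base in the frame of station above 0.097 m).
It fails at once if two tokens are under way at once (each out of its home place and not yet past the ramp) ((x of token_b_base in the frame of station between -0.025 and 0.03 m and x of token_a_base in the frame of station between -0.025 and 0.03 m) or (x of token_c_base in the frame of station between -0.025 and 0.03 m and x of token_a_base in the frame of station between -0.025 and 0.03 m) or (x of token_c_base in the frame of station between -0.025 and 0.03 m and x of token_b_base in the frame of station between -0.025 and 0.03 m) or (x of token_d_base in the frame of station between -0.025 and 0.03 m and x of token_a_base in the frame of station between -0.025 and 0.03 m) or (x of token_d_base in the frame of station between -0.025 and 0.03 m and x of token_b_base in the frame of station between -0.025 and 0.03 m) or (x of token_d_base in the frame of station between -0.025 and 0.03 m and x of token_c_base in the frame of station between -0.025 and 0.03 m)).
It fails at once if a finger or the arm leans on the scale pan or touches the carton (contact force between any of the fingers, the arm and pan above 1.5 N or contact force between any of the fingers, the arm and carton above 1.5 N).
It fails at once if the mug, stapler or glue pot is moved more than 15 mm (distance of any of mug, stapler, glue from where it was at the start of the episode above 0.015 m).
It also fails if it takes over 70 s, if anything falls off the work surface, if the arm or the gripper's body presses on something with over 40 N, if the wrist force passes 120 N, or if a joint passes its speed limit or range.

## Working session

There is one attempt and no reset: what is moved stays moved. The work goes in short steps, each a Python script; the robot and the scene stay as the last script left them, time stands still between calls to the robot, and variables do not carry over. Pictures are saved under pics/ and viewed, about 8 in all and at most 12, crops included, and the job is handed in when it is done.

```bash
ls; mkdir -p pics
python3 - <<'E'
from rig import ctrl,fingers,kinematics,status,cams
import cv2,numpy as np
s=status.sense();print({k:np.round(v,3) for k,v in s.items()}, ctrl.nose_length)
for n in("top","scene","wrist"):
    im,d=cams.get_image(n);cv2.imwrite(f"pics/{n}0.png",im[:,:,::-1]);np.save(f"pics/{n}0.npy",d)
    print(n,cams.camera_params(n))
E
```

```text
pics
{'t': np.float64(0.0), 'joint_pos': array([ 1.009,  0.218,  1.615, -0.   ,  1.311, -0.112]), 'dq': array([ 0.002,  0.001, -0.   , -0.   ,  0.   ,  0.   ]), 'effort': array([ 1.0000e-03, -3.9683e+01, -3.0386e+01, -0.0000e+00,  9.0000e-03,
        0.0000e+00]), 'eef_pos': array([271.296, 562.165, 246.956]), 'orientation': array([-0.   ,  0.223,  0.975, -0.001]), 'force': array([ 0.138, -0.19 ,  0.15 ]), 'ft_torque': array([0.007, 0.021, 0.015]), 'finger_gap': np.float64(85.503)} 17.0
top {'vfov': 49.09638529635165, 'cx': 278.2594582977367, 'cy': 207.34130370496067, 'R': array([[ 0.02765724, -0.99930065, -0.02516539],
       [-0.99020614, -0.02394174, -0.13754491],
       [ 0.13684622,  0.02872304, -0.99017579]]), 't': array([ 28.61289177, 557.60643068, 957.01062072])}
scene {'vfov': 46.23879939763355, 'cx': 277.90527955321403, 'cy': 211.6244463346031, 'R': array([[ 0.08664522,  0.99606299, -0.01873844],
       [ 0.65492793, -0.07112401, -0.75233688],
       [-0.75070767,  0.05291407, -0.65851203]]), 't': array([ -64.16355876, -305.11943372, 1641.23583715])}
wrist {'vfov': 64.52096187281947, 'cx': 277.74310739612827, 'cy': 202.64791796460045, 'T_tool_cam': array([[ 4.14569546e-04, -9.60616459e-01, -2.77877394e-01,
         7.27748206e+01],
       [ 9.99999784e-01,  5.39717064e-04, -3.73875819e-04,
        -4.26149622e-01],
       [ 5.09126437e-04, -2.77877179e-01,  9.60616476e-01,
        -1.26165934e+02],
       [ 0.00000000e+00,  0.00000000e+00,  0.00000000e+00,
         1.00000000e+00]])}
```

View pics/top0.png

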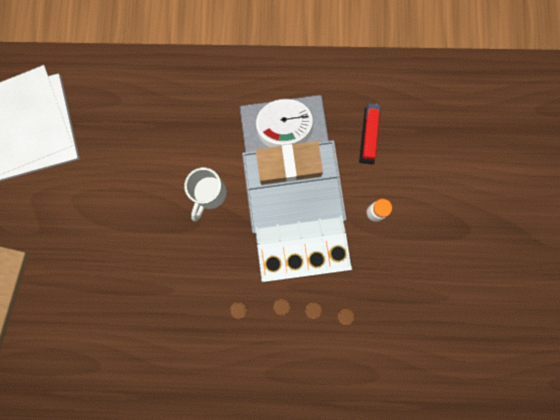

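View pics/scene0.png

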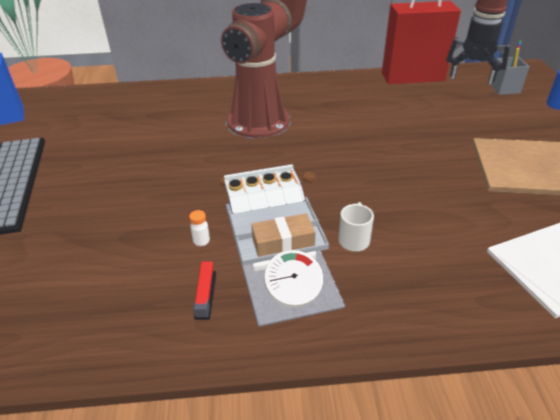

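The top view shows the station with its sliding direction pointing up the picture. The four black-faced tokens are at (273,264), (295,262), (317,259) and (338,253). The flat brown discs on the table at (238,310), (281,307), (313,310) and (346,317) are look-alikes. The mug is at (204,187), the glue at (380,209) and the stapler at (371,133). The dial is at (285,121) with its needle pointing right. Next comes a rough location, then a closer look with the wrist camera.

```bash
cat > h.py <<'E'
from rig import ctrl,fingers,kinematics,status,cams
import cv2,numpy as np
from scipy.spatial.transform import Rotation as Ro
def q2R(q): return Ro.from_quat([q[1],q[2],q[3],q[0]]).as_matrix()
def R2q(R): x=Ro.from_matrix(R).as_quat(); return [x[3],x[0],x[1],x[2]]
def cam(name,s=None):
    p=cams.camera_params(name); f=210/np.tan(np.radians(p['vfov']/2))
    if 'R' in p: R=np.array(p['R']).T; c=-R@np.array(p['t'])
    else:
        T=np.array(p['T_tool_cam']); A=q2R(s['orientation']); R=A@T[:3,:3]; c=A@T[:3,3]+s['eef_pos']
    return f,p['cx'],p['cy'],R,c
def ray(C,uv,z):
    f,cx,cy,R,c=C; uv=np.atleast_2d(uv).astype(float)
    d=np.c_[(uv[:,0]-cx)/f,(uv[:,1]-cy)/f,np.ones(len(uv))]@R.T
    return c+d*((z-c[2])/d[:,2])[:,None]
def proj(C,X):
    f,cx,cy,R,c=C; p=(np.atleast_2d(X)-c)@R; return np.c_[cx+f*p[:,0]/p[:,2],cy+f*p[:,1]/p[:,2]]
def pts(C,d):
    f,cx,cy,R,c=C; v,u=np.indices(d.shape)
    return c+np.stack([(u-cx)/f*d,(v-cy)/f*d,d],-1)@R.T
E
python3 - <<'E'
from h import *
im=cv2.imread('pics/top0.png');d=np.load('pics/top0.npy');C=cam('top');P=pts(C,d)
print('cam',C[4])
for uv in [(273,264),(295,262),(317,259),(338,253),(281,307),(295,210),(290,162),(285,121),(204,187),(380,209),(371,133),(250,130)]:
    print(uv,P[uv[1],uv[0]].round(1),ray(C,uv,97)[0].round(1))
for n,c,z in [('tokens',[(273,264),(295,262),(317,259),(338,253)],96),('board far',[(241,106),(322,96)],5)]:
    print(n,ray(C,c,z).round(1))
cv2.imwrite('pics/topcrop.png',cv2.resize(im[85:285,225:365],None,fx=3,fy=3,interpolation=cv2.INTER_CUBIC))
E
```

```text
cam [ 420.39067201   14.45470114 1025.02473228]
(273, 264) [433.8  48.9  92.5] [433.8  48.7  97. ]
(295, 262) [438.9   4.8  99.3] [438.9   4.8  97. ]
(317, 259) [446.1 -39.1  97.6] [446.1 -39.1  97. ]
(338, 253) [459.2 -80.9  97.5] [459.2 -80.9  97. ]
(281, 307) [343.4  31.9  13.2] [349.8  30.4  97. ]
(295, 210) [549.1   6.9  58.5] [544.    7.2  97. ]
(290, 162) [641.4  19.7 106.9] [643.7  19.7  97. ]
(285, 121) [741.7  32.9  65.9] [731.3  32.3  97. ]
(204, 187) [603.3 212.9   7.8] [587.2 195.5  97. ]
(380, 209) [ 551.4 -166.4   88.8] [ 550.2 -164.9   97. ]
(371, 133) [ 725.2 -155.8   44.6] [ 708.9 -146.7   97. ]
(250, 130) [736.4 113.1  13.8] [710.4 105.   97. ]
tokens [[433.8  48.8  96. ]
 [439.    4.8  96. ]
 [446.1 -39.2  96. ]
 [459.2 -81.   96. ]]
board far [[796.2 136.9   5. ]
 [823.7 -49.9   5. ]]
```

View pics/topcrop.png

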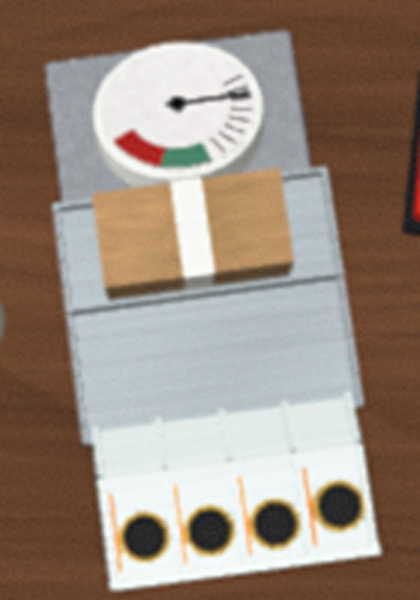

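The crop shows the four black tops, the orange cheeks and the lip. The needle in the crop runs (177,103)→(245,94), and the green band spans about (163–207,156), so it starts near -0.2 rad. The brown discs lie at z≈10 on the table, so they are not tokens. Next: close the fingers and look at the rack with the wrist camera.

Run:
```python
from h import *
fingers.grab()
yaw=np.radians(8.4); x=np.array([np.cos(yaw),np.sin(yaw),0]); z=np.array([0,0,-1.])
for sg in (1,-1):
    X=sg*x; R=np.c_[X,np.cross(z,X),z]; print(sg,kinematics.ik([470,0,260],R2q(R)),kinematics.ik([430,45,110],R2q(R)))
X=-x; R=np.c_[X,np.cross(z,X),z]
if kinematics.ik([470,0,260],R2q(R)) is None: X=x; R=np.c_[X,np.cross(z,X),z]
ctrl.move_ptp([480,-5,260],R2q(R)); ctrl.pause(.4)
s=status.sense(); im,d=cams.get_image('wrist'); cv2.imwrite('pics/w1.png',im[:,:,::-1]); np.save('pics/w1.npy',d)
import pickle; pickle.dump(s,open('pics/w1.pkl','wb'))
print(s['t'],s['eef_pos'],s['force'],s['joint_pos'],s['finger_gap'])
```

```text
1 [-1.49492357e-01 -1.33407562e-01  1.95400032e+00 -4.44089210e-16
  1.32099990e+00  1.27469631e+00] [-5.83507496e-02 -2.38936566e-02  2.16154260e+00 -4.44089210e-16
  1.00394371e+00  1.36583792e+00]
-1 [-1.49492357e-01 -1.33407562e-01  1.95400032e+00 -4.44089210e-16
  1.32099990e+00 -1.86689634e+00] [-5.83507496e-02 -2.38936566e-02  2.16154260e+00 -4.44089210e-16
  1.00394371e+00 -1.77575473e+00]
3.4833 [480.02474712  -4.77174621 259.98644305] [-0.83752854 -0.59302423 -0.07491516] [-1.56289397e-01 -1.09744966e-01  1.93284802e+00  1.48782425e-05
  1.31855620e+00 -1.87415812e+00] 0.24698970961285358
```

View pics/w1.png

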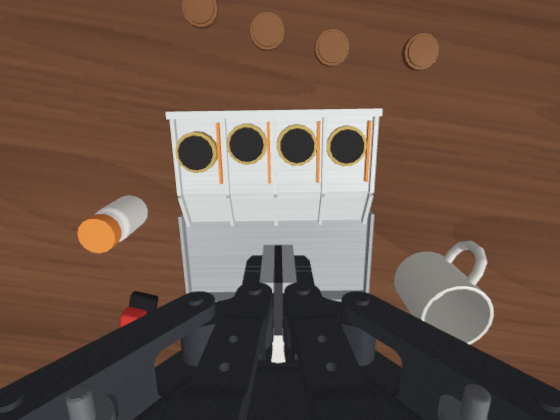

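The wrist view shows the four tokens at (197,152), (247,144), (297,145) and (347,146), the lip line at row ~195 and the rear wall's upper edge at row ~112. The look-alikes are outside the rack at the top of the picture.

```bash
python3 - <<'E'
from h import *
import pickle
s=pickle.load(open('pics/w1.pkl','rb'));im=cv2.imread('pics/w1.png');d=np.load('pics/w1.npy');C=cam('wrist',s);P=pts(C,d)
g=cv2.cvtColor(im,cv2.COLOR_BGR2GRAY)
m=(g<60).astype(np.uint8); m[190:]=0; m[:120]=0
n,l,st,ce=cv2.connectedComponentsWithStats(m)
T=[]
for i in range(1,n):
    if st[i,4]>400:
        mm=l==i; z=np.median(P[mm][:,2]); r=ray(C,ce[i],z)[0]; T.append(r)
        print('tok',ce[i].round(1),'area',st[i,4],'diam mm',(st[i,2]*np.median(d[mm])/C[0]).round(1),r.round(1))
T=np.array(T)
# rear wall edge
gf=g.astype(float)
E=[]
for u in range(180,370,4):
    col=np.diff(cv2.GaussianBlur(g,(3,3),0)[100:120,u].astype(float)); E.append((u,100.5+col.argmax()))
Q=ray(C,E,100); v,x0,*_=None,None
L=cv2.fitLine(Q[:,:2].astype(np.float32),cv2.DIST_HUBER,0,.01,.01).ravel(); print('rear',L, 'yaw',np.degrees(np.arctan2(-L[0],L[1]))%180)
for u in (210,237,260,285,307,334,355):
    zz=P[160:226:3,u,2]; print(u,zz.round(0).astype(int)); print('   ',g[186:206,u])
# lip from depth break
top=T[:,:2]
E
python3 - <<'E'
from h import *
im=cv2.imread('pics/w1.png')
cv2.imwrite('pics/w1c.png',cv2.resize(im[95:245,155:395],None,fx=3.3,fy=3.3,interpolation=cv2.INTER_CUBIC))
E
```

```text
tok [246.1 144.2] area 845 diam mm 28.5 [443. -37.  96.]
tok [297.  145.4] area 854 diam mm 28.3 [437.4   6.4  98. ]
tok [346.8 146.1] area 841 diam mm 28.7 [432.   49.8  94. ]
tok [195.1 152.5] area 868 diam mm 28.3 [456.  -79.2 100. ]
rear [ 1.5975250e-01 -9.8715711e-01  4.1015585e+02 -1.3113139e+01] yaw 9.192535
210 [100  95  96  86  85  86  86  86  84  85  85  84  82  81  80  76  77  73
  70  68  67  58]
    [220 221 220 217 217 219 220 214 208 209 210 213 213 213 209 209 209 210
 210 209]
237 [94 83 84 84 87 86 85 86 85 85 86 84 83 81 80 77 76 73 70 68 66 57]
    [219 220 218 217 216 218 220 211 208 210 212 214 213 211 208 208 210 211
 210 209]
260 [85 86 85 85 84 84 85 86 85 85 86 86 83 83 78 77 75 72 71 68 65 58]
    [219 220 219 217 218 218 216 210 210 212 215 215 215 211 209 210 211 211
 210 209]
285 [94 85 87 86 85 86 84 85 86 85 86 84 82 81 78 76 74 72 70 67 57 57]
    [220 221 219 218 218 221 214 210 212 214 215 215 213 211 209 210 212 210
 211 210]
307 [95 85 86 85 86 85 85 85 85 84 85 85 82 80 77 76 74 73 70 68 58 58]
    [222 222 221 219 221 222 211 211 214 215 215 215 212 212 210 210 211 211
 211 210]
334 [91 86 87 86 87 86 87 85 86 84 85 84 81 80 78 76 73 72 71 67 58 59]
    [227 225 223 223 225 217 211 212 214 215 215 213 211 210 210 210 210 211
 210 211]
355 [94 86 85 86 85 87 84 85 87 86 86 84 81 80 78 76 73 70 69 68 58 58]
    [229 227 226 227 228 216 210 213 214 214 213 212 210 209 209 209 209 212
 209 212]
```

View pics/w1c.png

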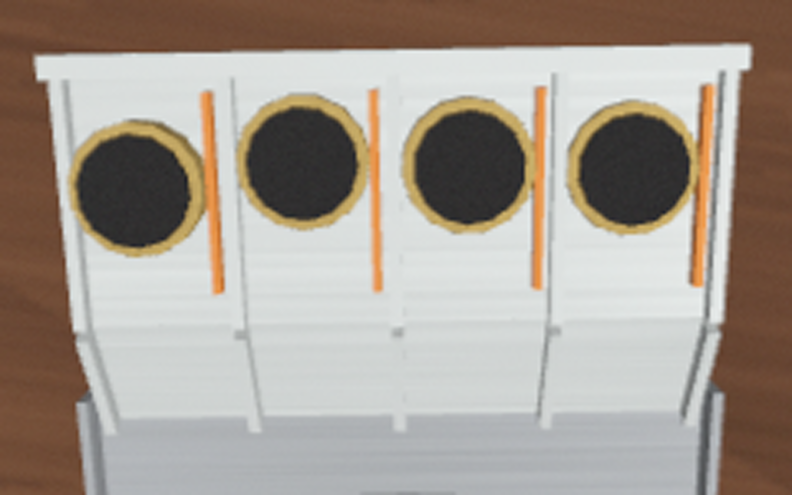

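Run:
```python
from h import *
import pickle,json
s=pickle.load(open('pics/w1.pkl','rb'));C=cam('wrist',s)
uv=[(210,193),(237,192.7),(260,192),(285,191.7),(307,191.5),(334,190.7),(355,190.6)]
Q=ray(C,uv,85); p=np.polyfit(Q[:,1],Q[:,0],1); yl=np.degrees(np.arctan(-p[0]))
print(Q.round(1),'lip yaw',yl)
yaw=np.radians((yl+9.19+8.4)/3); x=np.array([np.cos(yaw),np.sin(yaw)]);y=np.array([-x[1],x[0]])
T=np.array([[432,49.8,94],[437.4,6.4,98],[443,-37,96],[456,-79.2,100]])
ys=np.array([64,20,-24,-68]);off=(T[:,:2]@y-ys);lx=(Q[:,:2]@x)
print('yaw',np.degrees(yaw),'off y',off,'lip x',lx,'token behind lip',T[:,:2]@x-lx.mean())
o=x*lx.mean()+y*off.mean();print('origin',o,'rear',np.array([410.156,-13.11])@x-lx.mean())
json.dump(dict(yaw=yaw,o=o.tolist(),tx=(T[:,:2]@x-lx.mean()).tolist(),ty=ys.tolist(),tz=T[:,2].tolist()),open('st.json','w'))
```

```text
[[494.2 -65.8  85. ]
 [490.2 -40.9  85. ]
 [486.3 -19.7  85. ]
 [482.6   3.3  85. ]
 [479.4  23.6  85. ]
 [475.   48.4  85. ]
 [472.   67.7  85. ]] lip yaw 9.468833988175428
yaw 9.01961132939181 off y [-82.54152045 -82.25143971 -81.99271347 -81.70894223] lip x [477.724396   477.68834199 477.22958033 477.17493851 477.1884629
 476.67172012 476.77207619] token behind lip [-42.74159521 -44.21229517 -45.48546818 -39.2620171 ]
origin [484.18101574  -6.29521601] rear -74.17804791362278
```

```bash
cat >> h.py <<'E'
import json
st=json.load(open('st.json')); st['yaw']=np.radians(9.3)
X=np.array([np.cos(st['yaw']),np.sin(st['yaw'])]);Y=np.array([-X[1],X[0]]);O=np.array(st['o'])
_z=np.array([0,0,-1.]);_x=-np.r_[X,0]; QT=R2q(np.c_[_x,np.cross(_z,_x),_z])
def W(x,y,tip): return list(O+X*x+Y*y)+[tip+17]
def f(n=4):
    v=[]
    for _ in range(n): v.append(status.sense()['force']); ctrl.pause(.01)
    return np.mean(v,0)
def press(i,target=11):
    x,y,tip=st['tx'][i],st['ty'][i],st['tz'][i]+7
    ctrl.move_l(W(x,y,tip),QT,60); ctrl.pause(.3); b=f(); fz=0
    while fz<target-1:
        if tip<91: raise SystemExit('no contact')
        tip-=.8 if fz<.5 else np.clip((target-fz)*.05,.06,.35)
        ctrl.move_l(W(x,y,tip),None,20); ctrl.pause(.05); fz=(f()-b)[2]
        print(round(tip,2),round(fz,2),round(status.sense()['t'],2),end=' | ')
    print(); return tip,b
E
python3 - <<'E'
from h import *
i=1
ctrl.move_ptp(W(st['tx'][i],st['ty'][i],150),QT)
tip,b=press(i); s=status.sense(); print(tip,b,f()-b,s['eef_pos'],W(st['tx'][i],st['ty'][i],tip),s['t'])
E
```

```text
104.2 -0.09 5.59 | 103.4 0.12 5.92 | 102.6 0.26 6.26 | 101.8 -0.09 6.59 | 101.0 -0.17 6.92 | 100.2 -0.37 7.26 | 99.4 0.31 7.59 | 98.6 -0.27 7.92 | 97.8 0.23 8.26 | 97.0 3.34 8.59 | 96.65 5.16 8.93 | 96.36 5.93 9.26 | 96.1 7.77 9.59 | 95.94 7.64 9.93 | 95.78 8.81 10.26 | 95.67 9.24 10.59 | 95.58 9.69 10.93 | 95.51 9.62 11.26 | 95.44 9.91 11.59 | 95.38 10.21 11.93 | 
95.38354048745607 [-0.21586349 -0.21045959  0.04847457] [-3.78473554  0.56102772 10.05741064] [437.55443095   6.24693883 113.6426532 ] [np.float64(437.3177830982694), np.float64(6.297022477553332), np.float64(112.38354048745607)] 11.925
```

```bash
cat >> h.py <<'E'
def drag(i,tip,b,x_end=5,step=5,target=11.5):
    x=st['tx'][i]; y=st['ty'][i]
    while x<x_end-.1:
        x=min(x+step,x_end); ctrl.move_l(W(x,y,tip),None,25); ctrl.pause(.03); F=f()-b
        print(round(x,1),round(tip,2),F.round(1),round((np.array(status.sense()['eef_pos'][:2])-O)@X,1),end=' | ')
        if F[2]>14.5 or x<-6: tip+=np.clip((F[2]-target)*.12,-.5,.8)
        if F[2]<2: print('lost');break
    ctrl.move_l(W(x,y,tip+45),None,100); ctrl.pause(.6)
    print(status.sense()['t'])
def shot(name):
    im,d=cams.get_image('top'); cv2.imwrite(f'pics/{name}.png',im[:,:,::-1])
    cv2.imwrite(f'pics/{name}c.png',cv2.resize(im[85:285,225:365,::-1],None,fx=3,fy=3,interpolation=cv2.INTER_CUBIC))
E
python3 - <<'E'
from h import *
drag(1,95.35,np.array([-.2,-.2,.05]))
ctrl.move_ptp([400,260,270],QT)
shot('a1'); print(status.sense()['t'])
E
```

```text
-39.2 95.35 [-6.5  0.1 12.6] -40.0 | -34.2 95.48 [-5.9 -0.2 12. ] -34.9 | -29.2 95.54 [-6.1 -0.3 11.6] -29.9 | -24.2 95.55 [-5.6 -0.5 11.5] -25.0 | -19.2 95.55 [-5.6 -0.1 10.9] -20.0 | -14.2 95.48 [-5.7 -0.2 11.2] -15.0 | -9.2 95.44 [-5.5 -0.1 11.6] -9.8 | -4.2 95.45 [-2.   1.1  8.8] -3.4 | 0.8 95.45 [-1.4  0.8  8.1] 2.0 | 5 95.45 [-1.3  0.9  7.8] 6.3 | 17.2917
18.4333
```

View pics/a1c.png

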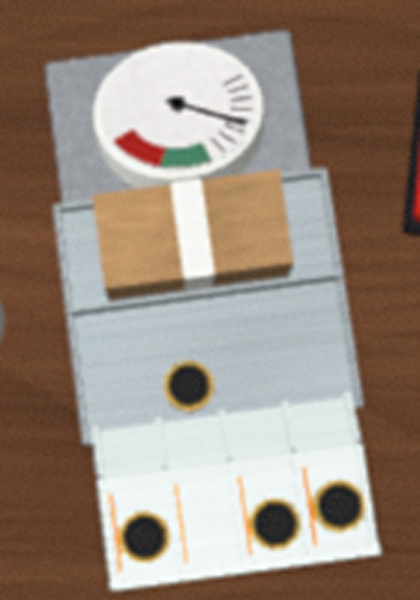

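The first token lies flat on the pan at crop (188,386), and the needle is still short of green. Next is the groove at y=-68, well away from it.

Run:
```python
from h import *
i=3
ctrl.move_ptp(W(st['tx'][i],st['ty'][i],140),QT)
tip,b=press(i); drag(i,tip,b)
ctrl.move_ptp([400,260,270],QT); ctrl.pause(.5)
shot('a2'); print(status.sense()['t'])
```

```text
106.2 -0.04 21.16 | 105.4 0.1 21.49 | 104.6 -0.56 21.82 | 103.8 0.15 22.16 | 103.0 0.15 22.49 | 102.2 0.44 22.82 | 101.4 0.36 23.16 | 100.6 -0.33 23.49 | 99.8 -0.03 23.82 | 99.0 3.38 24.16 | 98.65 5.87 24.49 | 98.39 6.36 24.82 | 98.16 6.73 25.16 | 97.95 7.57 25.49 | 97.78 8.81 25.82 | 97.67 9.12 26.16 | 97.57 9.3 26.49 | 97.49 9.83 26.82 | 97.43 9.69 27.16 | 97.36 10.32 27.49 | 
-34.3 97.36 [-6.4  0.1 11.6] -35.1 | -29.3 97.37 [-6.2  0.4 12.4] -30.1 | -24.3 97.48 [-6.3  0.3 11.2] -25.1 | -19.3 97.44 [-6.2 -0.1 11.8] -20.1 | -14.3 97.47 [-6.1  0.  11.5] -15.1 | -9.3 97.47 [-5.7  0.5 11.1] -10.0 | -4.3 97.42 [-3.   1.3  8.9] -3.7 | 0.7 97.42 [-2.   1.5  8.5] 1.7 | 5 97.42 [-1.4  1.4  8.4] 6.2 | 32.4083
34.325
```

View pics/a2c.png

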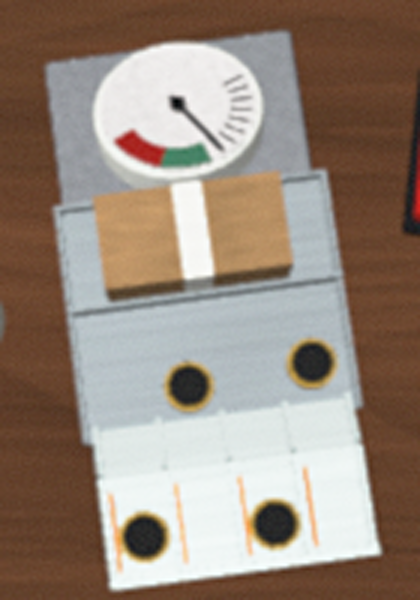

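The needle points to crop (222,151), just short of green, which starts near (207,155), so a third token is needed. I'll use y=64, which is thin and has only one neighbour on the pan.

```bash
sed -i 's/tip<91/tip<89.5/; s/tz.\]\[i\]+7/tz"][i]+4/' h.py; sed -i "s/st\['tz\"\]/st['tz']/" h.py; grep -n "tz'" h.py
python3 - <<'E'
from h import *
i=0
ctrl.move_ptp(W(st['tx'][i],st['ty'][i],140),QT)
tip,b=press(i); drag(i,tip,b)
ctrl.move_ptp([400,260,270],QT); ctrl.pause(.6)
shot('a3'); s=status.sense(); print(s['t'],s['force'])
E
```

```text
31:    x,y,tip=st['tx'][i],st['ty'][i],st['tz'][i]+4
97.2 -0.43 36.79 | 96.4 0.09 37.12 | 95.6 0.15 37.46 | 94.8 -0.05 37.79 | 94.0 0.19 38.12 | 93.2 1.7 38.46 | 92.85 4.29 38.79 | 92.51 6.24 39.12 | 92.28 7.34 39.46 | 92.09 8.12 39.79 | 91.95 8.61 40.12 | 91.83 9.25 40.46 | 91.74 9.46 40.79 | 91.67 9.8 41.12 | 91.61 10.64 41.46 | 
-37.7 91.61 [-6.  -0.7 12.5] -38.6 | -32.7 91.72 [-5.7 -0.4 12.3] -33.7 | -27.7 91.82 [-5.7 -0.6 11.8] -28.7 | -22.7 91.85 [-5.6 -0.5 11.6] -23.7 | -17.7 91.87 [-5.8 -1.2 11.2] -18.8 | -12.7 91.83 [-5.7 -1.  11.8] -13.7 | -7.7 91.87 [-4.2 -0.4 10.2] -8.2 | -2.7 91.71 [-1.6  0.3  7.8] -1.8 | 2.3 91.71 [-1.1  1.2  8.1] 3.3 | 5 91.71 [-0.9  0.6  8.1] 6.0 | 46.7333
48.3583 [ 0.37386431 -0.12955014  0.23680912]
```

View pics/a3c.png

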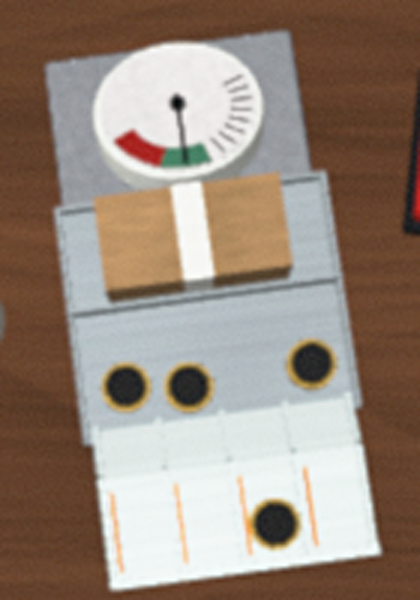

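```bash
python3 -c "
from rig import close_job,status
print(status.sense()['t'],status.sense()['force']);close_job()"
```

```text
48.3583 [ 0.37386431 -0.12955014  0.23680912]
the job is handed in; nothing more can be done
```

The needle is resting in the middle of the green band. I slid three tokens onto the pan one at a time, from y = 20, then -68, then 64 mm, and left the fourth in its groove at y = -24. I handed in at 48.4 s of the 70 s allowed.

- **Needle:** it was still clearly short of green after the first and second tokens, so the third was needed. I judged it by eye from the top-camera pictures.
- **Tokens:** in the last picture all three look flat and separate, between the ramp and the fence. The remaining token looked unmoved, about 45 mm behind the lip by the first measurement. I did not measure the pan heights of the tokens.
- **Forces:** I pressed at 10–12.6 N, read at the wrist between moves. The force fell to about 8 N once each token left its spring cheek, but none slipped. Peaks during the moves were not recorded.
- **Clearances:** the carton looked unmoved in the last picture. The arm was parked clear, with wrist force under 0.5 N. I did not compare the mug, stapler and glue pot with the start pictures; the arm passed well above them.
- **Disagreement:** three estimates of the station's yaw ranged from 8.4 to 9.5 degrees. I used 9.3, and all three tokens slid cleanly with it.

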